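Rinse the fallen tumbler

TASK

The square tumbler has toppled onto the cork mat. Turn it mouth down over the countertop glass rinser and push the rinser's sprung pad fully down with it for about a second, firmly but without leaning hard on it; then lay the tumbler on its side on the cork mat again and let go, take it by its other end and stand it upright, mouth up, on the floor of the wooden tray. Leave everything else where it is.

Things in the scene. Friction and masses are not known exactly. Their poses are not given: they have to be found in the camera images.
- tumbler: plain white square tumbler, open at one end, 58 x 58 mm outside, 96 mm long, walls 4 mm, floor 4 mm, 0.14 to 0.28 kg; it starts lying on a flat side on the cork mat. Origin: centre of the outside of its closed foot; +z runs along its axis from foot to open mouth; x and y are square to its flat sides
- tumbler_mid (a point): centre of the tumbler, 48 mm from the foot, on its axis
- tumbler_mouth (a point): centre of the tumbler's open mouth, 96 mm from the foot
- mat: fixed flat cork mat, 180 (its x) x 220 (its y) mm, 5 mm thick, origin at the centre of its underside
- rinser: fixed countertop glass rinser: square steel base 150 x 150 mm with a rim 33 mm high, and a round grey sprung pad in the middle. Origin: centre of the base's underside, z up
- pad_top (a point): centre of the flat top of the rinser's round pad (100 mm across, 50 mm above the counter when up; it moves with the pad). A nozzle 18 mm across and 16 mm high stands on it at this point and goes inside the tumbler's mouth
- pad (a joint): how far the rinser's pad is pushed straight down, m: 0 up, 0.012 fully down at a hard stop. It begins to move at about 5 N and needs about 14 N to stay fully down (spring 750 N/m); it springs back. Loading it with more than 45 N would damage it
- tray: fixed wooden tray, 280 (its x) x 180 (its y) mm, rim 16 mm high and 6 mm thick, floor 6 mm thick. Origin: centre of its underside. A round teacup stands towards its +x end; the -x half is free
- teacup: bystander: round blue cup, 68 mm across, 58 mm high, standing in the tray; origin under its centre
- soap: bystander: small amber jar, 48 mm across, 85 mm high, behind the rinser; origin under its centre
- caddy_lid: bystander: copper lid, a disc 52 mm across and 16 mm high, behind the mat; origin under its centre
- caddy: bystander: copper tea caddy, 72 mm across, 100 mm high, at the back; origin under its centre
- teapot: bystander: dark iron teapot with bail handle, about 116 mm across, 130 mm high, at the back; origin under its centre
- remote: bystander: white remote control lying flat, 150 x 45 x 18 mm, between the robot and the mat; origin under its centre
- brush: bystander: wooden brush lying at the back; origin on its underside

How it is judged:
On the way, in this order (a step that is already met when the one before it is completed fails the run):
1. the tumbler, mouth down (within 0.15 rad) and centred within 18 mm on the pad, holds the pad fully down (at least 10.5 of 12 mm) for 0.6 s (value of joint pad above 0.0105 m and angle between tumbler's own z axis and vertical above 2.99 rad and horizontal distance between tumbler_mouth and pad_top below 0.018 m and contact force between tumbler and rinser above 4 N), for 0.6 s.
2. the tumbler lies on its side on the cork mat (its centre over the mat), let go (angle between tumbler's own z axis and vertical between 1.47 and 1.67 rad and contact force between the fingers and tumbler below 0.2 N and linear speed of tumbler below 0.03 m/s and x of tumbler_mid in the frame of mat between -0.09 and 0.09 m and y of tumbler_mid in the frame of mat between -0.11 and 0.11 m and z of tumbler_mid in the frame of mat below 0.039 m), for 0.2 s.
At the end, for the whole second after the job is handed in: The tumbler stands at rest on the tray's floor, mouth up (within 0.08 rad), its foot wholly inside the rim and flat on the floor (within 4 mm), let go (angle between tumbler's own z axis and vertical below 0.08 rad and linear speed of tumbler below 0.02 m/s and angular speed of tumbler below 0.2 rad/s and x of tumbler in the frame of tray between -0.12 and 0.12 m and y of tumbler in the frame of tray between -0.07 and 0.07 m and z of tumbler in the frame of tray between 0.003 and 0.01 m); the robot touches nothing.
It fails at once if the rinser is pressed with more than 45 N (contact force between tumbler and rinser above 45 N).
It fails at once if a bystander is moved more than 25 mm (distance of any of teacup, soap, caddy_lid, caddy, teapot, remote, brush from where it was at the start of the episode above 0.025 m).
It fails at once if a standing bystander is tipped over (angle between any of teacup, soap, caddy_lid, caddy, teapot's own z axis and vertical above 0.5 rad).
It also fails if it takes over 69 s, if anything falls off the work surface, if the arm or the gripper's body presses on something with over 40 N, if the wrist force passes 120 N, or if a joint passes its speed limit or range.

ROBOT

A 6-joint arm with a two-finger parallel gripper is mounted at the origin on the work surface. World frame = base frame: x ahead of the robot, y to its left, z up, the work surface at z = 0. Lengths are in m, angles in rad, forces in N, time in s.
With the tool pointing down it reaches from about 0.325 to 0.85 m from the base axis. Payload 15.5 kg.
Tool frame: the origin (TCP) lies between the finger pads; the fingertips stand 14 mm ahead of it and the grasp point (between the pads) lies 5 mm behind it; z points along the fingers, y is the direction in which the jaws open and shut (so a half turn about z gives the same grasp; the last joint's range is limited). The gripper opens to 91 mm and grips with 3 to 60 N. Pads are 32 mm wide; open, the fingers measure 118 mm over their backs; the gripper's body (76 mm by 178 mm) begins 60 mm behind the grasp point.
Start: joints at [1.252, 0.494, 1.345, -0, 1.302, -0.096], TCP at [0.139, 0.609, 0.196] pointing down, gripper open.
Joint ranges: [-2.91, 2.91], [-0.82, 2.16], [0.22, 2.67], [-1.22, 4.37], [0.12, 2.79], [-3.08, 3.08]. Speed limits (rad/s): [1.89, 1.89, 2.57, 3.01, 3.01, 3.01].

INTERFACE

Orientations are given as a unit quaternion [x, y, z, w].
In Python, from station import bot gives the robot as it stands. The module is installed in compiled form; this text tells all that it offers.
- The arm moves only by the shell command python3 -m creep 'ROWS' [FORCE]. ROWS is JSON, one flat list of numbers, 7 for each row, row after row: the opening, from 0 (shut) to 1 (fully open), then the shift along the tool's x, y, z in cm, then the turn, a rotation vector about the tool's x, y, z in units of 6 degrees (1.0 is 6 degrees). In form: [grip, tx, ty, tz, rx, ry, rz, grip, tx, ty, tz, rx, ry, rz, ...]. A call has 1 to 12 rows; each row shifts and turns the commanded pose from where the row before left it, along the tool's axes as they then stand; what a row does not reach is not made up. A row lasts 1/10 s, in which the tool goes at most 50 mm and 8.59 degrees, less where a joint would pass 70% of its speed; a pose out of reach is approached as far as the arm can. A call with a gripper value outside its range is refused whole. The fingers move at their own pace and stop on an object; FORCE is the grip in N (left out, the last holds). Time passes only in rows, so rows that do not move let the fingers close. It gives the time, the measured TCP pose, the force and the opening at its end, in the units of the state.
- bot.sense(): the state, without advancing time (a new reading comes with each control period).
- bot.camera(name): name is "scene" or "top" or "wrist"; returns the picture (420x560x3 uint8, blue, green, red); there is no depth.
- bot.get_calibration(name): a dict with "fov_y" (degrees; the focal length in pixels is half the picture's height over the tangent of half this angle, whatever the lens; pixels are square), "cx", "cy" (the principal point, pixels), "rvec" (rotation vector, rad) and "tvec" (3), from world to camera coordinates, as OpenCV has them. Camera axes: x right, y down, z forward; pixel columns grow to the right and rows downward; lengths in m; the calibration is good to about 2 mm. A picture is of the moment at which its call begins: read the wrist's pose just before it. get_calibration takes no time and is no camera call; for the wrist camera it gives the pose at the moment of the call.
- bot.job_done(): hands the job in, once; it reports no verdict.
The state is a dict: "t": time; "joints": joint angles; "qd": joint speeds; "effort": joint torques, N m; "position": TCP position; "orientation": TCP orientation; "ft_force": force on the tool from outside, world axes, zero at the start; "ft_torque": the same for the moment, N m; "finger_gap": finger opening in m.
Only numpy, scipy, OpenCV 4.12 (cv2) and the standard library are available. Lean on these libraries where they do the work, as an engineer would, in place of code of your own. Each camera call takes 0.05 s, during which the arm holds its last target. There are 200 camera calls.

## Working session

There is one attempt and no reset: what is moved stays moved. The work goes in short steps, Python scripts to look and compute and a shell command to move; the robot and the scene stay as the last step left them, time stands still between calls to the robot, and variables do not carry over. Pictures are saved under pics/ and viewed, about 8 in all and at most 12, crops included, and the job is handed in when it is done.

```bash
mkdir -p pics
cat > h.py <<'E'
from station import bot
import numpy as np, cv2
from scipy.spatial.transform import Rotation as R
def cal(n):
    c=bot.get_calibration(n); f=210/np.tan(np.radians(c['fov_y'])/2)
    return c,f,R.from_rotvec(np.ravel(c['rvec'])).as_matrix(),np.ravel(c['tvec'])
def pix2w(n,u,v,z,C=None):
    c,f,Rm,t=C or cal(n)
    d=Rm.T@np.array([(u-c['cx'])/f,(v-c['cy'])/f,1]); o=-Rm.T@t
    return o+d*(z-o[2])/d[2]
def w2pix(n,p,C=None):
    c,f,Rm,t=C or cal(n); q=Rm@np.array(p)+t
    return np.array([c['cx']+f*q[0]/q[2],c['cy']+f*q[1]/q[2]])
def st():
    s=bot.sense(); print(round(s['t'],2),'p',np.round(s['position'],4),'gap',round(float(s['finger_gap']),4),'F',np.round(s['ft_force'],1)); r=R.from_quat(s['orientation']).as_matrix(); print('R',np.round(r,3).tolist(),'j',np.round(s['joints'],2)); return s
E
python3 - <<'E'
from h import *
st()
for n in ['top','scene']:
    im=bot.camera(n); cv2.imwrite(f'pics/{n}0.png',cv2.resize(im,(800,600),interpolation=cv2.INTER_CUBIC)); cv2.imwrite(f'{n}0raw.png',im)
    print(bot.get_calibration(n))
E
```

```text
0.0 p [0.1386 0.6091 0.1956] gap 0.0911 F [ 0.4  0.4 -0.9]
R [[-0.975, 0.222, -0.0], [0.222, 0.975, -0.001], [0.0, -0.001, -1.0]] j [ 1.25  0.49  1.35  0.    1.3  -0.1 ]
{'fov_y': 44.974776998581675, 'cx': 280.7532207354388, 'cy': 205.95102727935233, 'rvec': array([ 2.17210464, -2.12796504,  0.1856386 ]), 'tvec': array([-0.00602334,  0.58306478,  1.18474021])}
{'fov_y': 49.48191345571101, 'cx': 286.6795484480387, 'cy': 204.21036889808934, 'rvec': array([ 1.32908609,  2.18392565, -0.94761738]), 'tvec': array([ 0.24593972, -0.31442949,  1.62053362])}
```

View pics/top0.png

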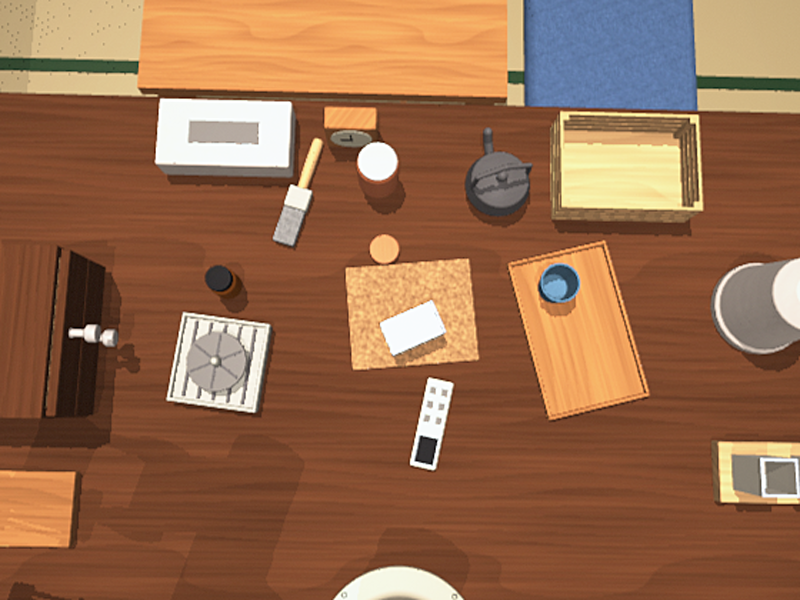

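View pics/scene0.png

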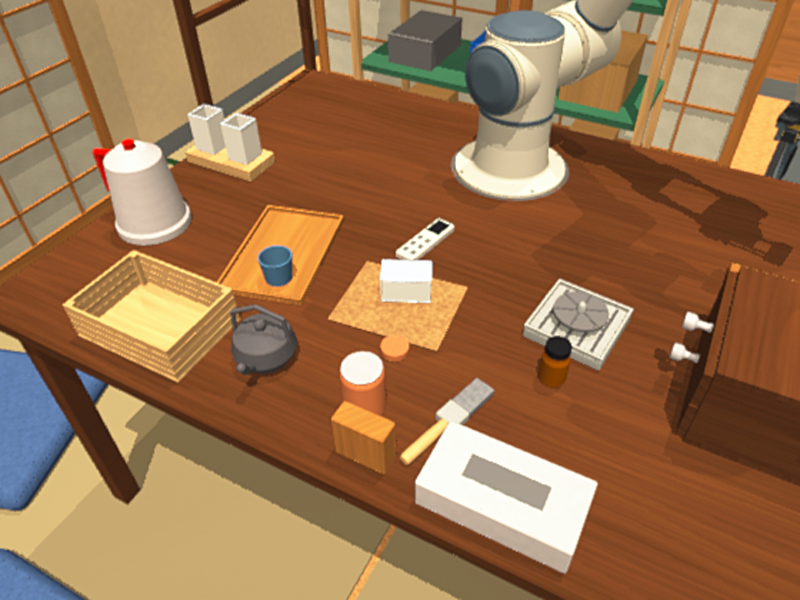

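Top picture: tumbler about (413,328), mat (412,314), rinser (218,363), tray (578,330), cup (559,283). In the scene picture I can't tell which end of the tumbler is open, so I'll enlarge.

Run:
```python
from h import *
a=cv2.imread('top0raw.png'); b=cv2.imread('scene0raw.png')
A=cv2.resize(a[175:265,235:345],None,fx=5,fy=5,interpolation=cv2.INTER_CUBIC) # u0=235,v0=175
B=cv2.resize(b[170:230,250:320],None,fx=3.5,fy=3.5,interpolation=cv2.INTER_CUBIC)
o=np.zeros((450,800,3),np.uint8); o[:A.shape[0],:A.shape[1]]=A; o[:B.shape[0],553:553+B.shape[1]]=B[:,:245]
cv2.imwrite('pics/c1.png',o)
R_=cv2.resize(a[210:295,110:200],None,fx=4.4,fy=4.4,interpolation=cv2.INTER_CUBIC)
T=cv2.resize(a[160:300,350:460],None,fx=3.5,fy=3.5,interpolation=cv2.INTER_CUBIC)
o=np.zeros((490,790,3),np.uint8); o[:R_.shape[0],:R_.shape[1]]=R_; o[:T.shape[0],400:400+T.shape[1]]=T
cv2.imwrite('pics/c2.png',o)
s=0.7
C=cal('top')
for nm,u,v,z in [('tum',413,328,.063),('matTL',346,268,.005),('matTR',470,259,.005),('matBR',479,360,.005),('matBL',352,370,.005),('remote',431,423,.018)]:
    print(nm,np.round(pix2w('top',u*s,v*s,z,C),4))
print(w2pix('top',[.1386,.6091,.2],C)/s)
```

```text
tum [ 0.524  -0.0146  0.063 ]
matTL [0.6338 0.103  0.005 ]
matTR [ 0.655  -0.1155  0.005 ]
matBR [ 0.477  -0.1319  0.005 ]
matBL [0.4553 0.0873 0.005 ]
remote [ 0.3683 -0.0492  0.018 ]
[-40.63108702 586.3747037 ]
```

View pics/c1.png

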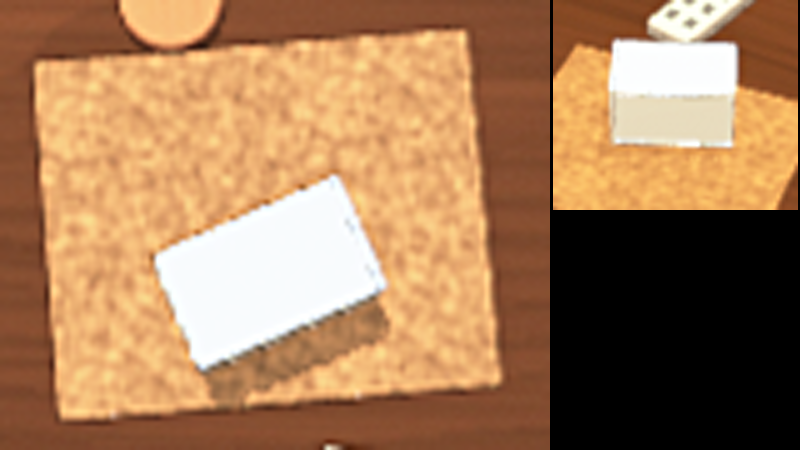

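View pics/c2.png

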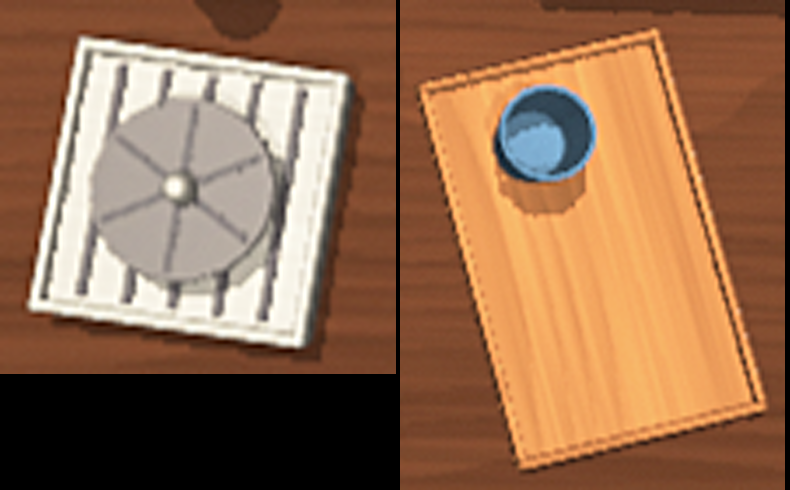

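Neither crop shows an open end: top and near side of the tumbler are closed walls. Tumbler top corners in c1 are (155,255),(338,176),(385,290),(203,368). In c2 the pad centre is about (182,190), and the tray corners are (420,88),(657,30),(765,405),(520,468).

```bash
python3 - <<'E'
from h import *
C=cal('top')
def g(pts,s,ox,oy,z,off=0): return np.array([pix2w('top',(u-off)/s+ox,v/s+oy,z,C) for u,v in pts])
T=g([(155,255),(338,176),(385,290),(203,368)],5,235,175,.063)
print('tum c',T.mean(0).round(4),'sides',[round(np.linalg.norm(T[i]-T[i-1]),4) for i in range(4)],'axis right-left',np.degrees(np.arctan2(*( (T[1]+T[2]-T[0]-T[3])[[1,0]]))).round(1))
M=g([(37,62),(467,31),(500,383),(60,420)],5,235,175,.005); print('mat',M.mean(0).round(4),[round(np.linalg.norm(M[i]-M[i-1]),4) for i in range(4)])
P=g([(182,190)],4.4,110,210,.05);print('pad',P.round(4))
Q=g([(80,38),(351,75),(308,348),(30,308)],4.4,110,210,.033);print('rinser',Q.mean(0).round(4),[round(np.linalg.norm(Q[i]-Q[i-1]),4) for i in range(4)],np.degrees(np.arctan2(*(Q[0]-Q[3])[[1,0]])))
Y=g([(420,88),(657,30),(765,405),(520,468)],3.5,350,160,.016,400);print('tray',Y.round(3).tolist(),Y.mean(0).round(4),[round(np.linalg.norm(Y[i]-Y[i-1]),4) for i in range(4)])
K=g([(547,133)],3.5,350,160,.058,400);print('cup',K.round(3))
E
python3 -m creep '[1,0,0,-4,0,0,0, 1,0,0,-3,0,0,0]'
```

```text
tum c [ 0.5245 -0.0146  0.063 ] sides [np.float64(0.0582), np.float64(0.0951), np.float64(0.0588), np.float64(0.0939)] axis right-left -65.5
mat [ 0.5557 -0.0142  0.005 ] [np.float64(0.1797), np.float64(0.2175), np.float64(0.1781), np.float64(0.2181)]
pad [[0.4624 0.3101 0.05  ]]
rinser [0.4629 0.3084 0.033 ] [np.float64(0.1485), np.float64(0.1506), np.float64(0.1496), np.float64(0.1518)] -6.709996175605921
tray [[0.644, -0.181, 0.016], [0.691, -0.353, 0.016], [0.424, -0.422, 0.016], [0.378, -0.25, 0.016]] [ 0.5343 -0.3016  0.016 ] [np.float64(0.2755), np.float64(0.1778), np.float64(0.2756), np.float64(0.1787)]
cup [[ 0.606 -0.262  0.058]]
t: 0.3
position: [0.1386, 0.6091, 0.267]
orientation: [0.112, 0.994, -0.001, -0.0]
ft_force: [0.7, 0.7, 1.5]
finger_gap: 0.0912
```

```bash
cat >> h.py <<'E'
A=np.radians(-65.5)
def Rt(yaw_y,tilt):   # tool y azimuth (deg), tilt about tool y (deg; + moves z to +x)
    c,s=np.cos(np.radians(yaw_y)),np.sin(np.radians(yaw_y))
    r=np.array([[-s,c,0],[c,s,0],[0,0,-1.]])  # columns x,y,z
    return R.from_matrix(r)*R.from_euler('y',tilt,degrees=True)
def go(p,Rtg):
    s=bot.sense(); r=R.from_quat(s['orientation']); p=np.array(p)
    d=p-s['position']
    print('t',round(s['t'],1),'at',np.round(s['position'],4),'shift now-frame cm',np.round(r.inv().apply(d)*100,2),'| turn units',np.round(np.degrees((r.inv()*Rtg).as_rotvec())/6,2),'| shift if turned first',np.round(Rtg.inv().apply(d)*100,2),'F',np.round(s['ft_force'],1),'gap',round(float(s['finger_gap']),4))
E
python3 - <<'E'
from h import *
go([.4745,.0947,.26],Rt(24.5,0))
E
```

```text
t 0.3 at [0.1386 0.6091 0.267 ] shift now-frame cm [-44.17 -42.71   0.74] | turn units [-0.01  0.    8.78] | shift if turned first [-60.74   9.23   0.7 ] F [0.7 0.7 1.5] gap 0.0912
```

```bash
python3 -m creep '[1,-1,-1,0,0,0,0, 1,-3.17,-3.17,0,0,0,0, 1,-3.3,-3.2,0,0,0,0, 1,-3.3,-3.2,0,0,0,0, 1,-3.3,-3.2,0,0,0,0, 1,-3.3,-3.2,0,0,0,0, 1,-3.3,-3.2,0,0,0,0, 1,-3.3,-3.2,0,0,0,0, 1,-3.3,-3.2,0,0,0,0, 1,-3.3,-3.2,0,0,0,0, 1,-3.3,-3.2,0,0,0,0, 1,-3.3,-3.2,0,0,0,0]'
python3 -m creep '[1,-3,-3,0,0,0,0, 1,-3,-3,0,0,0,0, 1,0,0,0,0,0,1.4, 1,0,0,0,0,0,1.4, 1,0,0,0,0,0,1.4, 1,0,0,0,0,0,1.4, 1,0,0,0,0,0,1.4, 1,0,0,0,0,0,1.4, 1,0,0,0,0,0,0.4, 1,0,0,0,0,-1,0, 1,0,0,0,0,-1.3,0, 1,0,0,0,0,-1.3,0]'
python3 -m creep '[1,0,0,0,0,-1.3,0, 1,0,0,0,0,-1.3,0, 1,0,0,0,0,-1.3,0, 1,0,0,0,0,0,0, 1,0,0,0,0,0,0]'
python3 - <<'E'
from h import *
st()
go([.4745,.0947,.154],Rt(24.5,-45))
E
```

```text
t: 1.5
position: [0.421, 0.1721, 0.2655]
orientation: [0.112, 0.994, -0.0, -0.0]
ft_force: [0.5, 0.8, -0.3]
finger_gap: 0.0915
t: 2.7
position: [0.4664, 0.1018, 0.2664]
orientation: [0.532, 0.825, -0.102, 0.16]
ft_force: [-0.2, -1.3, -1.0]
finger_gap: 0.091
t: 3.2
position: [0.4655, 0.1027, 0.2651]
orientation: [0.5, 0.778, -0.208, 0.32]
ft_force: [0.9, -0.1, 0.5]
finger_gap: 0.0912
3.2 p [0.4655 0.1027 0.2651] gap 0.0912 F [ 0.9 -0.1  0.5]
R [[-0.296, 0.91, 0.29], [0.644, 0.414, -0.643], [-0.705, -0.003, -0.709]] j [ 0.64  0.36  1.71 -0.78  1.36  0.5 ]
t 3.2 at [0.4655 0.1027 0.2651] shift now-frame cm [7.05 0.51 8.66] | turn units [-0.02 -0.02  0.02] | shift if turned first [7.08 0.48 8.64] F [ 0.9 -0.1  0.5] gap 0.0912
```

```bash
python3 -m creep '[1,2,0.1,2,0,0,0, 1,2.5,0.2,3,0,0,0, 1,2.5,0.2,3,0,0,0, 1,0,0,0,0,0,0, 1,0,0,0,0,0,0]'
python3 - <<'E'
from h import *
C=cal('wrist'); im=bot.camera('wrist'); cv2.imwrite('pics/w1.png',im)
c=np.array([.5245,-.0146,.034]); a=np.array([np.cos(A),np.sin(A),0])
print(w2pix('',c-.048*a,C),w2pix('',c+.048*a,C)); st()
E
```

```text
t: 3.7
position: [0.4738, 0.0972, 0.1611]
orientation: [0.501, 0.776, -0.208, 0.321]
ft_force: [0.3, 0.5, 0.2]
finger_gap: 0.0914
[282.9800425  169.71600124] [283.25113086 215.45387387]
3.75 p [0.4742 0.0977 0.1618] gap 0.0917 F [-0.6 -0.1  0. ]
R [[-0.29, 0.911, 0.292], [0.646, 0.411, -0.643], [-0.706, 0.002, -0.708]] j [ 0.62  0.52  1.81 -0.85  1.17  0.69]
```

View pics/w1.png

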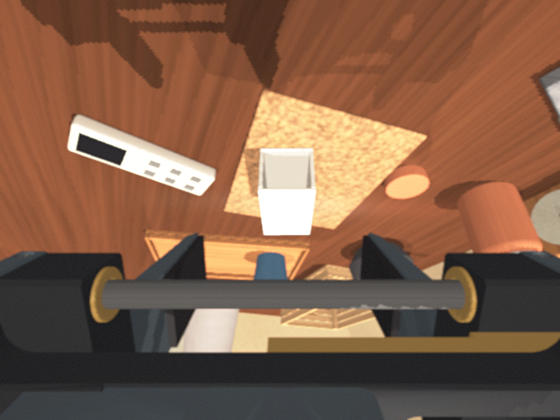

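The open mouth shows at pixel (287,167), on the near (+y) end, so the foot is the far (−y) end. I'll take it by the foot with the tool tilted the other way (+45°).

```bash
python3 -m creep '[1,-2,0,-2,0,0,0, 1,-2.5,0,-2.5,0,0,0, 1,-2.5,0,-2.5,0,0.6,0, 1,0,0,0,0,1.3,0, 1,0,0,0,0,1.3,0, 1,0,0,0,0,1.3,0, 1,0,0,0,0,1.3,0, 1,0,0,0,0,1.3,0, 1,0,0,0,0,1.3,0, 1,0,0,0,0,1.3,0, 1,0,0,0,0,1.3,0, 1,0,0,0,0,1.3,0]'
python3 -m creep '[1,0,0,0,0,1.3,0, 1,0,0,0,0,1.3,0, 1,0,0,0,0,0,0]'
python3 - <<'E'
from h import *
st(); go([.5665,-.1068,.118],Rt(24.5,45))
E
```

```text
t: 4.95
position: [0.4749, 0.0977, 0.2628]
orientation: [0.523, 0.815, 0.139, -0.208]
ft_force: [-0.5, 0.8, -0.8]
finger_gap: 0.0912
t: 5.25
position: [0.4745, 0.0962, 0.2593]
orientation: [0.502, 0.777, 0.207, -0.318]
ft_force: [-0.9, 0.2, 0.6]
finger_gap: 0.0916
5.25 p [0.4745 0.0962 0.2593] gap 0.0916 F [-0.9  0.2  0.6]
R [[-0.294, 0.912, -0.287], [0.648, 0.411, 0.641], [0.703, 0.002, -0.712]] j [-0.34  0.5   1.47  0.54  1.74 -0.83]
t 5.2 at [0.4745 0.0962 0.2593] shift now-frame cm [-2.579e+01  1.000e-02 -5.600e+00] | turn units [ 0.04  0.06 -0.01] | shift if turned first [-25.75  -0.04  -5.77] F [-0.9  0.2  0.6] gap 0.0916
```

```bash
python3 -m creep '[1,-1,0,-2,0,0,0, 1,-2,0,-3.7,0,0.06,0, 1,-3,0,0,0,0,0, 1,-3,0,0,0,0,0, 1,-3,0,0,0,0,0, 1,-3,0,0,0,0,0, 1,-3,0,0,0,0,0, 1,-3,0,0,0,0,0, 1,-3,0,0,0,0,0, 1,-1.8,0,0,0,0,0, 1,0,0,0,0,0,0, 1,0,0,0,0,0,0]'
python3 - <<'E'
from h import *
C=cal('wrist'); im=bot.camera('wrist'); cv2.imwrite('pics/w2.png',im)
c=np.array([.5245,-.0146,.063]); a=np.array([np.cos(A),np.sin(A),0]); b=np.array([-a[1],a[0],0])
for s,q in ((1,1),(1,-1),(-1,1),(-1,-1)): print(s,q,w2pix('',c+s*.048*a+q*.029*b,C).round(1))
go([.5313,-.0296,.0335],Rt(24.5,45))
E
```

```text
t: 6.45
position: [0.566, -0.1048, 0.1197]
orientation: [0.501, 0.778, 0.206, -0.319]
ft_force: [-0.9, -0.1, 1.2]
finger_gap: 0.0912
1 1 [315.4 223.7]
1 -1 [249.3 223.7]
-1 1 [310.5 141.6]
-1 -1 [254.1 141.5]
t 6.5 at [ 0.5659 -0.1046  0.1199] shift now-frame cm [-0.2  -0.06 11.95] | turn units [0.02 0.06 0.  ] | shift if turned first [-0.27 -0.04 11.95] F [ 0.4 -0.8  0. ] gap 0.0912
```

View pics/w2.png

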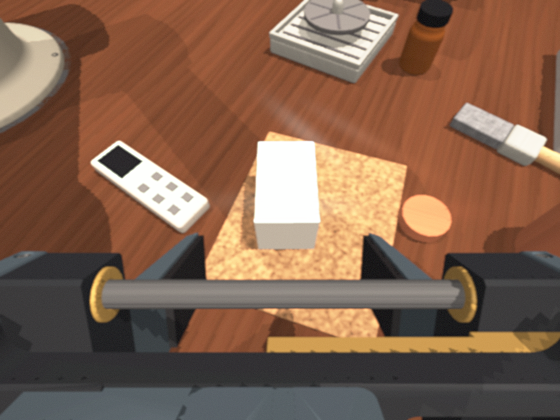

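The foot-end top edge is at v≈219 (predicted 224), and the tumbler is centred at u≈286 against 283 for the jaws, so it sits about 3 mm towards +y of the tool. I'll approach with that correction.

```bash
python3 -m creep '[1,-0.1,0.3,1.5,0,0,0, 1,0,0,2.5,0,0,0, 1,0,0,2.5,0,0,0, 1,0,0,2.5,0,0,0, 1,0,0,2,0,0,0, 1,0,0,0.9,0,0,0, 1,0,0,0,0,0,0, 1,0,0,0,0,0,0]'
python3 - <<'E'
from h import *
go([.5313,-.0296,.0335],Rt(24.5,45))
E
python3 -m creep '[0.4,0,0,0,0,0,0, 0.4,0,0,0,0,0,0, 0.4,0,0,0,0,0,0, 0,0,0,0,0,0,0, 0,0,0,0,0,0,0, 0,0,0,0,0,0,0, 0,0,0,0,0,0,0, 0,0,0,0,0,0,0]' 45
python3 - <<'E'
from h import *
go([.5313,-.0296,.0335],Rt(24.5,45))
E
```

```text
t: 7.3
position: [0.5348, -0.0287, 0.034]
orientation: [0.501, 0.778, 0.206, -0.319]
ft_force: [0.0, -1.2, -0.8]
finger_gap: 0.0911
t 7.3 at [ 0.5348 -0.0287  0.034 ] shift now-frame cm [ 0.01 -0.36  0.08] | turn units [ 0.02  0.05 -0.01] | shift if turned first [ 0.01 -0.36  0.08] F [ 0.  -1.2 -0.8] gap 0.0911
t: 8.1
position: [0.5342, -0.0285, 0.0331]
orientation: [0.501, 0.777, 0.206, -0.32]
ft_force: [0.7, -2.8, 1.9]
finger_gap: 0.0574
t 8.1 at [ 0.5342 -0.0285  0.0331] shift now-frame cm [ 0.04 -0.31 -0.02] | turn units [ 0.02  0.04 -0.01] | shift if turned first [ 0.04 -0.31 -0.02] F [ 0.7 -2.8  1.9] gap 0.0574
```

```bash
cat >> h.py <<'E'
def mrel():   # mouth point in tool frame, grasp 1
    r=Rt(24.5,45); m=-np.array([np.cos(A),np.sin(A),0]); tcp=np.zeros(3)
    return r.inv().apply(-.005*r.apply([0,0,1])+.070*m-np.array([0,0,.0026]))
PAD=np.array([.4627,.309,.05])
E
python3 -m creep '[0,0.7,0,-0.7,0,0,0, 0,1.5,0,-1.5,0,0,0, 0,2.5,0,-2.5,0,0,0, 0,2.5,0,-2.5,0,0,0, 0,2.5,0,-2.5,0,0,0, 0,2.5,0,-2.5,0,0,0, 0,2.5,0,-2.5,0,0,0, 0,1,0,-1,0,0,0, 0,0,0,0,0,0,0]'
python3 - <<'E'
from h import *
r=Rt(60,-45); tg=PAD-r.apply(mrel()); print(mrel().round(4),tg.round(4))
st(); go(tg+[0,0,.08],r)
E
```

```text
t: 9.0
position: [0.5341, -0.0277, 0.2564]
orientation: [0.501, 0.778, 0.206, -0.319]
ft_force: [0.4, 0.7, -3.1]
finger_gap: 0.0577
[ 0.0477 -0.      0.0463] [0.4635 0.3085 0.1165]
9.0 p [ 0.5341 -0.0277  0.2564] gap 0.0577 F [ 0.4  0.7 -3.1]
R [[-0.295, 0.911, -0.289], [0.648, 0.413, 0.64], [0.702, 0.002, -0.712]] j [-0.48  0.63  1.21  0.48  1.91 -0.89]
t 9.0 at [ 0.5341 -0.0277  0.2564] shift now-frame cm [19.65  7.44 27.83] | turn units [ -0.   -14.4   -6.57] | shift if turned first [ 20.44  25.59 -11.97] F [ 0.4  0.7 -3.1] gap 0.0577
```

```bash
python3 -m creep '[0,0,0,0,0,-0.9,0, 0,0,0,0,0,-1.3,0, 0,0,0,0,0,-1.3,0, 0,0,0,0,0,-1.3,0, 0,0,0,0,0,-1.3,0, 0,0,0,0,0,-1.3,0, 0,0,0,0,0,-1.3,0, 0,0,0,0,0,-1.3,0, 0,0,0,0,0,-1.3,0, 0,0,0,0,0,-1.3,0, 0,0,0,0,0,-1.3,0, 0,0,0,0,0,-1.1,0]'
python3 -m creep '[0,0,0,0,-0.84,0,-0.84, 0,0,0,0,-0.84,0,-0.84, 0,0,0,0,-0.84,0,-0.84, 0,0,0,0,-0.84,0,-0.84, 0,0,0,0,-0.82,0,-0.82, 0,0,0,0,0,0,0, 0,0,0,0,0,0,0]'
python3 - <<'E'
from h import *
r=Rt(60,-45); tg=PAD-r.apply(mrel())
st(); go(tg+[0,0,.08],r)
E
```

```text
t: 10.2
position: [0.5331, -0.0267, 0.2538]
orientation: [0.498, 0.776, -0.21, 0.325]
ft_force: [-0.6, -1.4, -4.0]
finger_gap: 0.0579
t: 10.9
position: [0.5329, -0.0283, 0.254]
orientation: [0.241, 0.891, -0.102, 0.37]
ft_force: [0.8, -0.3, -2.5]
finger_gap: 0.0578
10.9 p [ 0.5329 -0.0283  0.254 ] gap 0.0578 F [ 0.8 -0.3 -2.5]
R [[-0.61, 0.506, 0.61], [0.355, 0.863, -0.36], [-0.708, -0.003, -0.706]] j [ 0.15  0.15  2.09 -1.13  0.52  0.01]
t 10.9 at [ 0.5329 -0.0283  0.254 ] shift now-frame cm [ 20.27  25.57 -12.31] | turn units [-0.07  0.01 -0.02] | shift if turned first [ 20.23  25.71 -12.09] F [ 0.8 -0.3 -2.5] gap 0.0578
```

```bash
python3 -m creep '[0,1,1.3,-0.6,0,0,0, 0,2,2.6,-1.2,0,0,0, 0,2.3,2.9,-1.4,0,0,0, 0,2.3,2.9,-1.4,0,0,0, 0,2.3,2.9,-1.4,0,0,0, 0,2.3,2.9,-1.4,0,0,0, 0,2.3,2.9,-1.4,0,0,0, 0,2.3,2.9,-1.4,0,0,0, 0,2,2.6,-1.2,0,0,0, 0,1.5,1.6,-0.9,0,0,0, 0,0,0,0,0,0,0, 0,0,0,0,0,0,0]'
python3 - <<'E'
from h import *
r=Rt(60,-45); tg=PAD-r.apply(mrel())
st(); go(tg+[0,0,.08],r)
a=bot.camera('top'); b=bot.camera('scene'); C=cal('top')
R_=cv2.resize(a[190:310,80:220],(560,480),interpolation=cv2.INTER_CUBIC)
S=cv2.resize(b[130:270,350:450],(343,480),interpolation=cv2.INTER_CUBIC)
cv2.imwrite('pics/r1.png',cv2.resize(np.hstack([R_,S]),None,fx=.88,fy=.88))
E
```

```text
t: 12.1
position: [0.4619, 0.3094, 0.1962]
orientation: [0.239, 0.892, -0.102, 0.371]
ft_force: [-0.3, -0.9, -2.1]
finger_gap: 0.0576
12.1 p [0.4619 0.3094 0.1962] gap 0.0576 F [-0.3 -0.9 -2.1]
R [[-0.61, 0.502, 0.612], [0.352, 0.865, -0.359], [-0.71, -0.004, -0.704]] j [ 0.96  0.47  1.77 -0.94  1.07  0.47]
t 12.1 at [0.4619 0.3094 0.1962] shift now-frame cm [-0.14  0.01  0.11] | turn units [-0.05  0.04  0.01] | shift if turned first [-0.14  0.01  0.11] F [-0.3 -0.9 -2.1] gap 0.0576
```

View pics/r1.png

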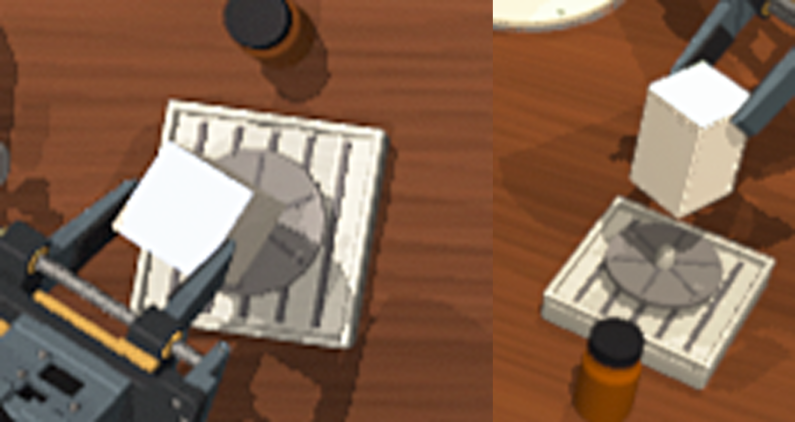

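The foot square's centre is at about (183,208) in the crop. It looks offset from the pad only because of perspective; I'll check that numerically.

Run:
```python
from h import *
print(pix2w('top',183/.88/4+80,208/.88/4+190,.226))
for p in ([.4627,.309,.226],): print((w2pix('top',p)-[80,190])*4*.88)
# pad centre in same picture: circle approx
print(pix2w('top',(238)/.88/4+80,(222)/.88/4+190,.05), (w2pix('top',[.4627,.309,.05])-[80,190])*4*.88)
```

```text
[0.46002795 0.30844683 0.226     ]
[182.33030854 203.329262  ]
[0.46248182 0.31899225 0.05      ] [252.93921557 221.97574039]
```

Centred within 3 mm. Descending.

```bash
python3 -m creep '[0,0.6,0,0.8,0,0,0, 0,1.4,0,1.4,0,0,0, 0,1.4,0,1.4,0,0,0, 0,1,0,1,0,0,0, 0,0.5,0,0.5,0,0,0, 0,0,0,0,0,0,0, 0,0,0,0,0,0,0]'
python3 - <<'E'
from h import *
r=Rt(60,-45); go(PAD-r.apply(mrel()),r)
E
python3 -m creep '[0,0.14,0,0.14,0,0,0, 0,0.14,0,0.14,0,0,0, 0,0.14,0,0.14,0,0,0, 0,0.14,0,0.14,0,0,0, 0,0,0,0,0,0,0, 0,0,0,0,0,0,0]'
python3 - <<'E'
from h import *
r=Rt(60,-45); go(PAD-r.apply(mrel()),r)
E
```

```text
t: 12.9
position: [0.4641, 0.3074, 0.1267]
orientation: [0.24, 0.891, -0.101, 0.371]
ft_force: [0.0, 0.3, -2.3]
finger_gap: 0.0577
t 12.9 at [0.4641 0.3074 0.1267] shift now-frame cm [0.8  0.07 0.64] | turn units [-0.04  0.03 -0.01] | shift if turned first [0.8  0.07 0.65] F [ 0.   0.3 -2.3] gap 0.0577
t: 13.5
position: [0.4639, 0.3075, 0.1184]
orientation: [0.24, 0.892, -0.101, 0.371]
ft_force: [0.3, -0.2, -2.0]
finger_gap: 0.0579
t 13.5 at [0.4639 0.3075 0.1184] shift now-frame cm [0.2  0.07 0.08] | turn units [-0.04  0.03 -0.  ] | shift if turned first [0.2  0.07 0.08] F [ 0.3 -0.2 -2. ] gap 0.0579
```

```bash
python3 -m creep '[0,0.14,0,0.14,0,0,0, 0,0.14,0,0.14,0,0,0, 0,0.14,0,0.14,0,0,0, 0,0,0,0,0,0,0, 0,0,0,0,0,0,0]'
python3 -m creep '[0,0.14,0,0.14,0,0,0, 0,0.14,0,0.14,0,0,0, 0,0.1,0,0.1,0,0,0, 0,0,0,0,0,0,0, 0,0,0,0,0,0,0]'
python3 - <<'E'
from h import *
r=Rt(60,-45); go(PAD-r.apply(mrel()),r)
E
```

```text
t: 14.0
position: [0.464, 0.3076, 0.1127]
orientation: [0.24, 0.892, -0.101, 0.371]
ft_force: [-3.1, 0.8, 4.2]
finger_gap: 0.0577
t: 14.5
position: [0.464, 0.3076, 0.1075]
orientation: [0.24, 0.891, -0.101, 0.371]
ft_force: [-5.5, 1.0, 8.2]
finger_gap: 0.058
t 14.5 at [0.464  0.3076 0.1075] shift now-frame cm [-0.57  0.05 -0.69] | turn units [-0.03  0.04 -0.  ] | shift if turned first [-0.57  0.05 -0.7 ] F [-5.5  1.   8.2] gap 0.058
```

```bash
python3 -m creep '[0,0.1,0,0.1,0,0,0, 0,0.1,0,0.1,0,0,0, 0,0,0,0,0,0,0, 0,0,0,0,0,0,0]'
python3 -m creep '[0,0.07,0,0.07,0,0,0, 0,0.07,0,0.07,0,0,0, 0,0,0,0,0,0,0, 0,0,0,0,0,0,0]'
python3 -m creep '[0,0.06,0,0.06,0,0,0, 0,0,0,0,0,0,0, 0,0,0,0,0,0,0]'
```

```text
t: 14.9
position: [0.4641, 0.3076, 0.1048]
orientation: [0.24, 0.891, -0.101, 0.371]
ft_force: [-5.7, 1.6, 10.9]
finger_gap: 0.0579
t: 15.3
position: [0.4642, 0.3076, 0.1032]
orientation: [0.24, 0.891, -0.101, 0.371]
ft_force: [-8.0, 1.4, 16.0]
finger_gap: 0.0575
t: 15.6
position: [0.4643, 0.3075, 0.1032]
orientation: [0.24, 0.891, -0.101, 0.372]
ft_force: [-12.8, 2.8, 28.4]
finger_gap: 0.0578
```

Hard stop reached: the height holds at 0.1032 while the force rises. I'll ease off a little and hold for over a second.

```bash
python3 -m creep '[0,-0.03,0,-0.03,0,0,0, 0,0,0,0,0,0,0, 0,0,0,0,0,0,0, 0,0,0,0,0,0,0]'
python3 -m creep '[0,0,0,0,0,0,0, 0,0,0,0,0,0,0, 0,0,0,0,0,0,0, 0,0,0,0,0,0,0, 0,0,0,0,0,0,0, 0,0,0,0,0,0,0, 0,0,0,0,0,0,0, 0,0,0,0,0,0,0]'
python3 - <<'E'
from h import *
a=bot.camera('top'); b=bot.camera('scene')
R_=cv2.resize(a[190:310,80:220],(560,480),interpolation=cv2.INTER_CUBIC)
S=cv2.resize(b[170:260,350:450],(533,480),interpolation=cv2.INTER_CUBIC)
cv2.imwrite('pics/r2.png',cv2.resize(np.hstack([R_,S]),None,fx=.73,fy=.73))
E
```

```text
t: 16.0
position: [0.4643, 0.3075, 0.1032]
orientation: [0.24, 0.891, -0.101, 0.372]
ft_force: [-9.1, 2.2, 22.1]
finger_gap: 0.0575
t: 16.8
position: [0.4642, 0.3076, 0.1032]
orientation: [0.24, 0.891, -0.101, 0.372]
ft_force: [-10.1, 0.6, 22.0]
finger_gap: 0.0576
```

View pics/r2.png

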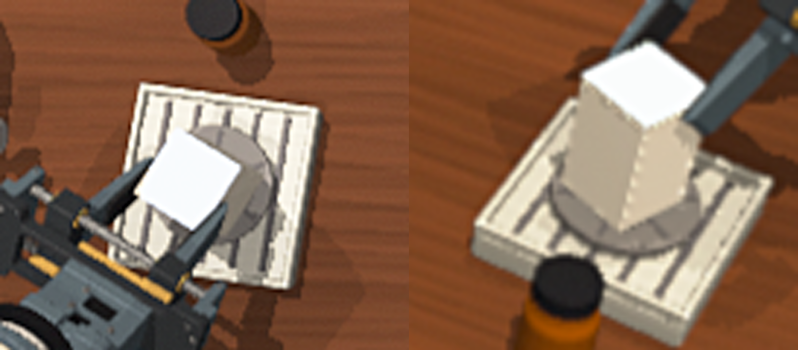

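The tumbler is upright on the sunken pad, roughly centred (foot at crop (188,180)), held at about 24 N for over 1 s. Lifting and going back over the mat.

```bash
python3 -m creep '[0,-0.4,0,-0.4,0,0,0, 0,-1,0,-1,0,0,0, 0,-2,0,-2,0,0,0, 0,-2.2,0,-2.2,0,0,0, 0,-2.2,0,-2.2,0,0,0, 0,-2,0,-2,0,0,0, 0,-0.5,0,-0.5,0,0,0, 0,0,0,0,0,0,0]'
python3 - <<'E'
from h import *
go([.533,-.028,.255],Rt(60,-45))
E
```

```text
t: 17.7
position: [0.4638, 0.3082, 0.2479]
orientation: [0.24, 0.891, -0.1, 0.371]
ft_force: [0.0, -0.0, -3.0]
finger_gap: 0.0577
t 17.7 at [0.4638 0.3082 0.2479] shift now-frame cm [-16.61 -25.59  15.75] | turn units [-0.03  0.03 -0.01] | shift if turned first [-16.62 -25.66  15.63] F [ 0. -0. -3.] gap 0.0577
```

```bash
python3 -m creep '[0,-0.8,-1.2,0.8,0,0,0, 0,-1.8,-2.6,1.6,0,0,0, 0,-2,-3,1.9,0,0,0, 0,-2,-3,1.9,0,0,0, 0,-2,-3,1.9,0,0,0, 0,-2,-3,1.9,0,0,0, 0,-2,-3,1.9,0,0,0, 0,-2,-3,1.9,0,0,0, 0,-1.4,-2.3,1.3,0,0,0, 0,-0.6,-1.5,0.6,0,0,0, 0,0,0,0,0,0,0]'
python3 -m creep '[0,0,0,0,0.84,0,0.84, 0,0,0,0,0.84,0,0.84, 0,0,0,0,0.84,0,0.84, 0,0,0,0,0.84,0,0.84, 0,0,0,0,0.82,0,0.82, 0,0,0,0,0,0.8,0, 0,0,0,0,0,1.3,0, 0,0,0,0,0,1.3,0, 0,0,0,0,0,1.3,0, 0,0,0,0,0,1.3,0, 0,0,0,0,0,1.3,0, 0,0,0,0,0,1.3,0]'
python3 -m creep '[0,0,0,0,0,1.3,0, 0,0,0,0,0,1.3,0, 0,0,0,0,0,1.3,0, 0,0,0,0,0,1.3,0, 0,0,0,0,0,1.2,0, 0,0,0,0,0,0,0, 0,0,0,0,0,0,0]'
python3 - <<'E'
from h import *
go([.540,-.028,.044],Rt(24.5,45))
E
```

```text
t: 18.8
position: [0.5307, -0.0308, 0.2533]
orientation: [0.241, 0.892, -0.102, 0.369]
ft_force: [-1.5, 0.9, -2.2]
finger_gap: 0.0578
t: 20.0
position: [0.5322, -0.0278, 0.255]
orientation: [0.541, 0.839, 0.032, -0.049]
ft_force: [-0.9, -0.4, -3.5]
finger_gap: 0.0578
t: 20.7
position: [0.5322, -0.0281, 0.2537]
orientation: [0.502, 0.777, 0.205, -0.32]
ft_force: [-0.0, 1.0, -1.6]
finger_gap: 0.0578
t 20.7 at [ 0.5322 -0.0281  0.2537] shift now-frame cm [-14.98   0.78  14.68] | turn units [-0.    0.05 -0.04] | shift if turned first [-15.05   0.71  14.61] F [-0.   1.  -1.6] gap 0.0578
```

```bash
python3 -m creep '[0,-1,0.1,1,0,0.05,0, 0,-2,0.1,2,0,0,0, 0,-2.5,0.2,2.5,0,0,0, 0,-2.5,0.2,2.5,0,0,0, 0,-2.5,0.1,2.5,0,0,0, 0,-2.5,0,2.4,0,0,0, 0,-1.4,0,1.3,0,0,0, 0,-0.6,0,0.5,0,0,0, 0,0,0,0,0,0,0, 0,0,0,0,0,0,0]'
python3 -m creep '[0,-0.14,0,0.14,0,0,0, 0,-0.14,0,0.14,0,0,0, 0,-0.14,0,0.14,0,0,0, 0,0,0,0,0,0,0, 0,0,0,0,0,0,0]'
python3 -m creep '[0,-0.1,0,0.1,0,0,0, 0,-0.1,0,0.1,0,0,0, 0,0,0,0,0,0,0, 0,0,0,0,0,0,0]'
```

```text
t: 21.7
position: [0.5404, -0.0271, 0.0465]
orientation: [0.5, 0.777, 0.208, -0.321]
ft_force: [-0.5, 0.0, -3.4]
finger_gap: 0.0575
t: 22.2
position: [0.5398, -0.0269, 0.0394]
orientation: [0.501, 0.776, 0.208, -0.322]
ft_force: [0.4, -0.5, -2.7]
finger_gap: 0.0573
t: 22.6
position: [0.5398, -0.0269, 0.0365]
orientation: [0.5, 0.776, 0.208, -0.322]
ft_force: [0.3, -0.0, -3.1]
finger_gap: 0.0577
```

```bash
python3 -m creep '[0,-0.1,0,0.1,0,0,0, 0,0,0,0,0,0,0, 0,0,0,0,0,0,0]'
python3 -m creep '[0,-0.08,0,0.08,0,0,0, 0,0,0,0,0,0,0, 0,0,0,0,0,0,0]'
python3 -m creep '[0,-0.05,0,0.05,0,0,0, 0,0,0,0,0,0,0, 0,0,0,0,0,0,0]'
```

```text
t: 22.9
position: [0.5398, -0.0269, 0.0351]
orientation: [0.501, 0.776, 0.208, -0.322]
ft_force: [0.2, 0.3, -2.4]
finger_gap: 0.0573
t: 23.2
position: [0.5398, -0.0269, 0.034]
orientation: [0.501, 0.776, 0.208, -0.322]
ft_force: [0.2, 0.8, -3.2]
finger_gap: 0.0577
t: 23.5
position: [0.5398, -0.0269, 0.0333]
orientation: [0.501, 0.776, 0.208, -0.322]
ft_force: [0.7, -0.7, -2.2]
finger_gap: 0.0576
```

```bash
python3 -m creep '[0,-0.08,0,0.08,0,0,0, 0,0,0,0,0,0,0, 0,0,0,0,0,0,0]'
python3 -m creep '[0,-0.05,0,0.05,0,0,0, 0,0,0,0,0,0,0, 0,0,0,0,0,0,0]'
```

```text
t: 23.8
position: [0.5398, -0.0269, 0.0332]
orientation: [0.5, 0.776, 0.208, -0.322]
ft_force: [-1.8, -2.2, 11.5]
finger_gap: 0.0577
t: 24.1
position: [0.5398, -0.0269, 0.0332]
orientation: [0.5, 0.776, 0.208, -0.322]
ft_force: [-2.0, -3.1, 20.6]
finger_gap: 0.0576
```

Down at the same height as at first. Easing off and releasing, then backing out along the tool.

```bash
python3 -m creep '[0,0.11,0,-0.11,0,0,0, 0,0,0,0,0,0,0, 1,0,0,0,0,0,0, 1,0,0,0,0,0,0, 1,0,0,0,0,0,0, 1,0,0,0,0,0,0, 1,0,0,0,0,0,0, 1,0,0,0,0,0,0]'
python3 -m creep '[1,0,0,-1,0,0,0, 1,0,0,-2.5,0,0,0, 1,0,0,-3,0,0,0, 1,0,0,-3,0,0,0, 1,0,0,-2.5,0,0,0, 1,2.5,0,-2.5,0,0,0, 1,2.5,0,-2.5,0,0,0, 1,2.5,0,-2.5,0,0,0, 1,0,0,0,0,0,0]'
python3 - <<'E'
from h import *
C=cal('wrist'); im=bot.camera('wrist'); t=bot.camera('top'); cv2.imwrite('topA.png',t)
cv2.imwrite('pics/m1.png',np.hstack([im[:300,:400],cv2.resize(t[175:265,235:345],(367,300),interpolation=cv2.INTER_CUBIC)])); st()
E
```

```text
t: 24.9
position: [0.5398, -0.0269, 0.033]
orientation: [0.501, 0.776, 0.208, -0.322]
ft_force: [0.8, -0.3, -0.2]
finger_gap: 0.0913
t: 25.8
position: [0.5763, -0.1056, 0.2286]
orientation: [0.5, 0.778, 0.208, -0.319]
ft_force: [0.0, -0.1, -0.3]
finger_gap: 0.0913
25.9 p [ 0.5751 -0.1049  0.2247] gap 0.0915 F [ 0.   0.1 -0.3]
R [[-0.293, 0.911, -0.291], [0.644, 0.413, 0.644], [0.707, 0.001, -0.708]] j [-0.54  0.77  1.03  0.45  1.99 -0.92]
```

View pics/m1.png

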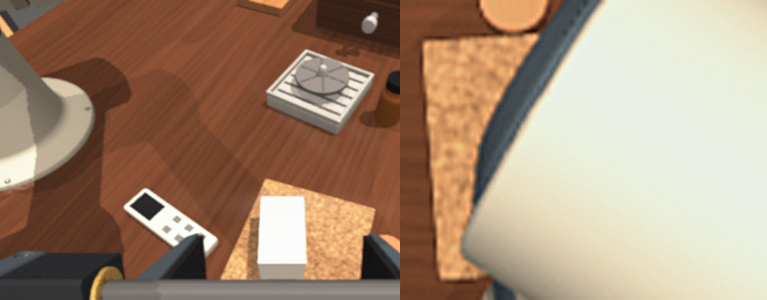

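The tumbler lies flat on the mat (wrist crop (283,237)), released. Now to the mouth end with the opposite tilt.

```bash
python3 -m creep '[1,1.5,0,1,0,0,0, 1,3,0,2.3,0,0,0, 1,3,0,2.4,0,0,0, 1,3,0,2.4,0,0,0, 1,3,0,2.4,0,0,0, 1,3,0,2.4,0,0,0, 1,0,0,0,0,-1,0, 1,0,0,0,0,-1.3,0, 1,0,0,0,0,-1.3,0, 1,0,0,0,0,-1.3,0, 1,0,0,0,0,-1.3,0, 1,0,0,0,0,-1.3,0]'
python3 -m creep '[1,0,0,0,0,-1.3,0, 1,0,0,0,0,-1.3,0, 1,0,0,0,0,-1.3,0, 1,0,0,0,0,-1.3,0, 1,0,0,0,0,-1.3,0, 1,0,0,0,0,-1,0, 1,0,0,0,0,0,0, 1,0,0,0,0,0,0]'
python3 - <<'E'
from h import *
go([.4894,.0839,.118],Rt(24.5,-45))
E
```

```text
t: 27.1
position: [0.4893, 0.0846, 0.2497]
orientation: [0.542, 0.84, -0.001, 0.002]
ft_force: [0.1, 0.4, -0.9]
finger_gap: 0.0911
t: 27.9
position: [0.4888, 0.0853, 0.2486]
orientation: [0.5, 0.778, -0.207, 0.32]
ft_force: [0.6, -0.2, 1.3]
finger_gap: 0.0912
t 27.9 at [0.4888 0.0853 0.2486] shift now-frame cm [9.1  0.03 9.37] | turn units [-0.02 -0.03  0.01] | shift if turned first [ 9.13 -0.    9.34] F [ 0.6 -0.2  1.3] gap 0.0912
```

```bash
python3 -m creep '[1,1.5,0,1.5,0,0,0, 1,2.5,0,2.5,0,0,0, 1,2.5,0,2.5,0,0,0, 1,2,0,2.2,0,0,0, 1,0.6,0,0.6,0,0,0, 1,0,0,0,0,0,0, 1,0,0,0,0,0,0]'
python3 - <<'E'
from h import *
C=cal('wrist'); im=bot.camera('wrist'); cv2.imwrite('pics/w3.png',im[60:360,100:500])
c=np.array([.5322,-.0101,.063]); a=np.array([np.cos(A),np.sin(A),0]); b=np.array([-a[1],a[0],0])
for s,q in ((1,1),(1,-1),(-1,1),(-1,-1)): print(s,q,w2pix('',c+s*.048*a+q*.029*b,C).round(1)-[100,60])
go([.5246,.0067,.0335],Rt(24.5,-45))
E
```

```text
t: 28.6
position: [0.4903, 0.0836, 0.1207]
orientation: [0.501, 0.776, -0.207, 0.321]
ft_force: [-0.6, 0.4, -1.0]
finger_gap: 0.0913
1 1 [207.6 198.5]
1 -1 [157.5 198.7]
-1 1 [214.7 157. ]
-1 -1 [149.6 157.2]
t 28.6 at [0.4904 0.0839 0.1209] shift now-frame cm [ 0.19 -0.08 12.15] | turn units [-0.   -0.02 -0.03] | shift if turned first [ 0.21 -0.08 12.15] F [0.3 0.7 0.8] gap 0.091
```

View pics/w3.png

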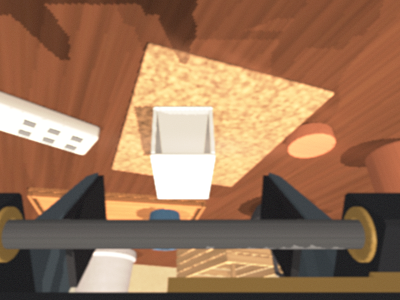

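The mouth's top edge is at (151–215, 154), predicted (150–215, 157): agrees. Grasping.

```bash
python3 -m creep '[1,0.2,0,1.5,0,0,0, 1,0,0,2.5,0,0,0, 1,0,0,2.5,0,0,0, 1,0,0,2.5,0,0,0, 1,0,0,2,0,0,0, 1,0,0,1,0,0,0, 1,0,0,0,0,0,0, 1,0,0,0,0,0,0]'
python3 - <<'E'
from h import *
go([.5246,.0067,.0335],Rt(24.5,-45))
E
python3 -m creep '[0.4,0,0,0,0,0,0, 0.4,0,0,0,0,0,0, 0.4,0,0,0,0,0,0, 0,0,0,0,0,0,0, 0,0,0,0,0,0,0, 0,0,0,0,0,0,0, 0,0,0,0,0,0,0, 0,0,0,0,0,0,0]' 45
python3 -m creep '[0,-0.7,0,-0.7,0,0,0, 0,-1.5,0,-1.5,0,0,0, 0,-2.5,0,-2.5,0,0,0, 0,-2.5,0,-2.5,0,0,0, 0,-2.5,0,-2.5,0,0,0, 0,-2.5,0,-2.5,0,0,0, 0,-2.5,0,-2.5,0,0,0, 0,-1,0,-1,0,0,0, 0,0,0,0,0,0,0]'
python3 - <<'E'
from h import *
st(); go([.4815,-.3155,.255],Rt(-15,45))
E
```

```text
t: 29.45
position: [0.5241, 0.008, 0.0335]
orientation: [0.501, 0.777, -0.207, 0.321]
ft_force: [-0.5, -0.2, -0.1]
finger_gap: 0.0908
t 29.4 at [0.5241 0.008  0.0335] shift now-frame cm [-0.1  -0.01  0.1 ] | turn units [-0.01 -0.01 -0.02] | shift if turned first [-0.1  -0.01  0.1 ] F [-0.5 -0.2 -0.1] gap 0.0908
t: 30.25
position: [0.5241, 0.008, 0.0332]
orientation: [0.501, 0.777, -0.207, 0.321]
ft_force: [-1.7, 4.4, 6.1]
finger_gap: 0.0575
t: 31.15
position: [0.5244, 0.0079, 0.2572]
orientation: [0.501, 0.776, -0.206, 0.322]
ft_force: [-0.3, 0.2, -4.2]
finger_gap: 0.0575
31.15 p [0.5244 0.0079 0.2572] gap 0.0575 F [-0.3  0.2 -4.2]
R [[-0.29, 0.911, 0.294], [0.646, 0.413, -0.642], [-0.706, 0.004, -0.708]] j [ 0.41  0.36  1.75 -0.86  1.19  0.39]
t 31.1 at [0.5244 0.0079 0.2572] shift now-frame cm [-19.49 -17.25  19.66] | turn units [ 0.03 14.33  7.26] | shift if turned first [-23.03   4.22 -22.71] F [-0.3  0.2 -4.2] gap 0.0575
```

```bash
cat >> h.py <<'E'
def frel():
    r=Rt(24.5,-45); a=np.array([np.cos(A),np.sin(A),0])
    return r.inv().apply(-.005*r.apply([0,0,1])+.0714*a-np.array([0,0,.0027]))
FT=np.array([.4714,-.3179,.006])
E
python3 -m creep '[0,0,0,0,0,0.9,0, 0,0,0,0,0,1.3,0, 0,0,0,0,0,1.3,0, 0,0,0,0,0,1.3,0, 0,0,0,0,0,1.3,0, 0,0,0,0,0,1.3,0, 0,0,0,0,0,1.3,0, 0,0,0,0,0,1.3,0, 0,0,0,0,0,1.3,0, 0,0,0,0,0,1.3,0, 0,0,0,0,0,1.3,0, 0,0,0,0,0,1.1,0]'
python3 -m creep '[0,0,0,0,-0.78,0,0.78, 0,0,0,0,-0.78,0,0.78, 0,0,0,0,-0.78,0,0.78, 0,0,0,0,-0.78,0,0.78, 0,0,0,0,-0.78,0,0.78, 0,0,0,0,-0.75,0,0.75, 0,0,0,0,0,0,0, 0,0,0,0,0,0,0]'
python3 - <<'E'
from h import *
r=Rt(-15,45); tg=FT-r.apply(frel()); print(tg); st(); go(tg+[0,0,.15],r)
E
```

```text
t: 32.35
position: [0.5239, 0.0069, 0.254]
orientation: [0.501, 0.775, 0.209, -0.325]
ft_force: [-0.2, 1.2, -2.9]
finger_gap: 0.0577
t: 33.15
position: [0.5237, 0.0076, 0.2547]
orientation: [0.733, 0.562, 0.303, -0.234]
ft_force: [0.8, -0.3, -1.9]
finger_gap: 0.0576
[ 0.47161625 -0.31709294  0.07386447]
33.15 p [0.5237 0.0076 0.2547] gap 0.0576 F [ 0.8 -0.3 -1.9]
R [[0.184, 0.966, 0.182], [0.682, -0.258, 0.684], [0.708, -0.002, -0.707]] j [-0.61  0.4   1.67  0.73  1.44 -0.59]
t 33.1 at [0.5237 0.0076 0.2547] shift now-frame cm [-25.29   3.36 -20.98] | turn units [-0.02 -0.01 -0.01] | shift if turned first [-25.31   3.38 -20.95] F [ 0.8 -0.3 -1.9] gap 0.0576
```

```bash
python3 -m creep '[0,-1.2,0.1,-1,0,0,0, 0,-2.5,0.3,-2,0,0,0, 0,-2.9,0.4,-2.4,0,0,0, 0,-2.9,0.4,-2.4,0,0,0, 0,-2.9,0.4,-2.4,0,0,0, 0,-2.9,0.4,-2.4,0,0,0, 0,-2.9,0.4,-2.4,0,0,0, 0,-2.9,0.4,-2.4,0,0,0, 0,-2.5,0.3,-2.1,0,0,0, 0,-1.7,0.2,-1.5,0,0,0, 0,0,0,0,0,0,0, 0,0,0,0,0,0,0]'
python3 - <<'E'
from h import *
r=Rt(-15,45); tg=FT-r.apply(frel()); go(tg+[0,0,.02],r)
E
```

```text
t: 34.35
position: [0.4706, -0.3179, 0.2235]
orientation: [0.733, 0.562, 0.304, -0.234]
ft_force: [0.6, 0.1, -1.7]
finger_gap: 0.0576
t 34.4 at [ 0.4706 -0.3179  0.2235] shift now-frame cm [-9.11  0.1   9.23] | turn units [-0.   -0.01 -0.02] | shift if turned first [-9.09  0.08  9.24] F [ 0.6  0.1 -1.7] gap 0.0576
```

```bash
python3 -m creep '[0,-1.1,0,1.1,0,0,0, 0,-2,0,2,0,0,0, 0,-2,0.1,2,0,0,0, 0,-2,0,2.1,0,0,0, 0,-1.2,0,1.2,0,0,0, 0,-0.8,0,0.8,0,0,0, 0,0,0,0,0,0,0, 0,0,0,0,0,0,0]'
python3 - <<'E'
from h import *
r=Rt(-15,45); tg=FT-r.apply(frel()); go(tg,r)
a=bot.camera('top'); b=bot.camera('scene'); 
T=cv2.resize(a[160:300,350:460],(377,480),interpolation=cv2.INTER_CUBIC)
S=cv2.resize(b[100:220,140:245],(420,480),interpolation=cv2.INTER_CUBIC)
cv2.imwrite('pics/t1.png',np.hstack([T,S]))
print('pred foot top px',[(w2pix('top',[FT[0],FT[1],z])-[350,160])*377/110 for z in (.03,.126)])
E
```

```text
t: 35.15
position: [0.4721, -0.3167, 0.0956]
orientation: [0.733, 0.562, 0.304, -0.233]
ft_force: [0.4, 0.2, -2.3]
finger_gap: 0.0578
t 35.1 at [ 0.4721 -0.3167  0.0956] shift now-frame cm [-1.58 -0.04  1.5 ] | turn units [ 0.01 -0.   -0.01] | shift if turned first [-1.58 -0.04  1.5 ] F [ 0.4  0.2 -2.3] gap 0.0578
pred foot top px [array([215.84517481, 326.27309163]), array([256.6040932 , 317.94626229])]
```

View pics/t1.png

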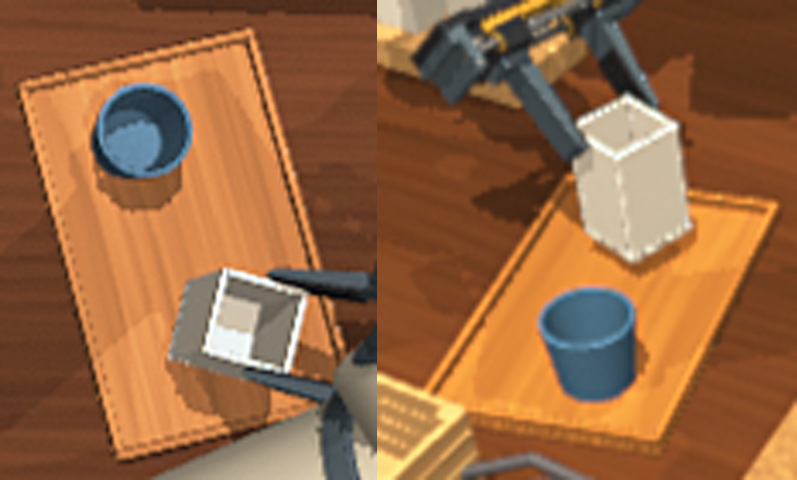

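Mouth up at crop (256,321) (predicted (257,318)), foot inside the tray. Lowering until contact.

```bash
python3 -m creep '[0,-0.4,0,0.4,0,0,0, 0,-0.4,0,0.4,0,0,0, 0,-0.3,0,0.3,0,0,0, 0,-0.14,0,0.14,0,0,0, 0,0,0,0,0,0,0, 0,0,0,0,0,0,0]'
python3 -m creep '[0,-0.1,0,0.1,0,0,0, 0,-0.07,0,0.07,0,0,0, 0,0,0,0,0,0,0, 0,0,0,0,0,0,0]'
```

```text
t: 35.85
position: [0.4719, -0.3165, 0.0775]
orientation: [0.733, 0.562, 0.304, -0.233]
ft_force: [0.1, 0.3, -3.0]
finger_gap: 0.0576
t: 36.25
position: [0.4719, -0.3165, 0.0753]
orientation: [0.733, 0.562, 0.304, -0.233]
ft_force: [-0.7, -1.4, 2.7]
finger_gap: 0.0577
```

```bash
python3 -m creep '[0,-0.07,0,0.07,0,0,0, 0,0,0,0,0,0,0, 0,0,0,0,0,0,0]'
```

```text
t: 36.55
position: [0.4719, -0.3166, 0.0752]
orientation: [0.733, 0.562, 0.304, -0.233]
ft_force: [-5.1, -3.0, 15.3]
finger_gap: 0.0578
```

```bash
python3 -m creep '[0,0.07,0,-0.07,0,0,0, 0,0,0,0,0,0,0, 0.75,0,0,0,0,0,0, 1,0,0,0,0,0,0, 1,0,0,0,0,0,0, 1,0,0,0,0,0,0, 1,0,0,0,0,0,0, 1,0,0,0,0,0,0]' 10
python3 -m creep '[1,0,0,-1,0,0,0, 1,0,0,-2,0,0,0, 1,0,0,-2.5,0,0,0, 1,0,0,-2.5,0,0,0, 1,0,0,-2.5,0,0,0, 1,2,0,-2,0,0,0, 1,2.5,0,-2.5,0,0,0, 1,2.5,0,-2.5,0,0,0, 1,0,0,0,0,0,0, 1,0,0,0,0,0,0]'
python3 - <<'E'
from h import *
st()
a=bot.camera('top'); b=bot.camera('scene'); 
T=cv2.resize(a,(480,360),interpolation=cv2.INTER_AREA)
S=cv2.resize(b[100:220,140:245],(315,360),interpolation=cv2.INTER_CUBIC)
cv2.imwrite('pics/t2.png',np.hstack([T,S]))
E
```

```text
t: 37.35
position: [0.4719, -0.3164, 0.0751]
orientation: [0.733, 0.562, 0.304, -0.233]
ft_force: [0.1, -0.1, -0.3]
finger_gap: 0.0913
t: 38.35
position: [0.4525, -0.3888, 0.2491]
orientation: [0.733, 0.562, 0.304, -0.232]
ft_force: [-0.1, 0.3, -1.6]
finger_gap: 0.0912
38.35 p [ 0.4525 -0.3888  0.2491] gap 0.0912 F [-0.1  0.3 -1.6]
R [[0.184, 0.966, 0.184], [0.683, -0.26, 0.682], [0.706, 0.001, -0.708]] j [-1.11  0.72  1.06  0.53  1.95 -0.8 ]
```

View pics/t2.png

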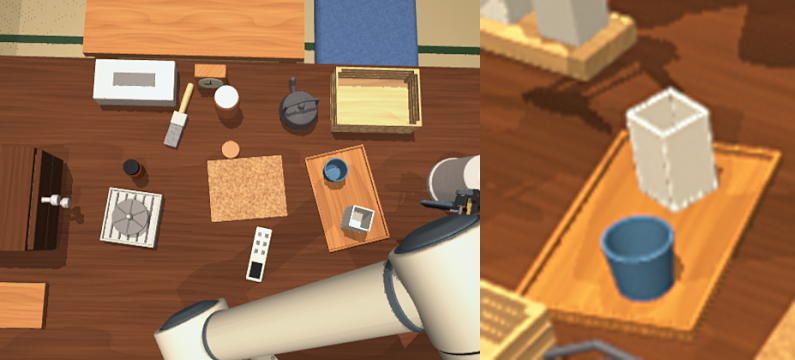

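The tumbler stands mouth up in the tray, and the bystanders are where they were. I'll move the gripper a bit further clear of the nearby jug, then hand in.

```bash
python3 -m creep '[1,1.5,0,0,0,0,0, 1,2.5,0,0,0,0,0, 1,2.5,0,0,0,0,0, 1,1.5,0,0,0,0,0, 1,0,0,0,0,0,0, 1,0,0,0,0,0,0, 1,0,0,0,0,0,0]'
python3 - <<'E'
from h import *
bot.job_done()
E
```

```text
t: 39.15
position: [0.4671, -0.3341, 0.304]
orientation: [0.733, 0.561, 0.304, -0.234]
ft_force: [-0.0, -0.1, -0.0]
finger_gap: 0.0912
the job is handed in; nothing more can be done
```

The whole task is done and handed in at about 39 s of the 69 s allowed; no verdict is reported, so what follows is from my own readings.

- **Rinser:** I took the tumbler by its foot end and turned it mouth down over the pad. It was centred within about 3 mm by the top camera. I pushed it to the hard stop: TCP height stayed at 0.1032 m while the force rose. After a brief peak of about 30 N vertical (roughly 33 N in all), I held about 24 N vertical for more than a second. A steady sideways force of about 10 N showed during the hold, and the camera still showed the tumbler upright on the pad.
- **Mat:** I laid it on its side, where it touched down at the same height as its first grasp, and let go. The wrist camera showed it lying flat and free.
- **Tray:** I took it by the mouth end and stood it in the free half of the tray. It touched down about 1 mm higher than predicted.

In the last pictures the tumbler stands mouth up inside the rim, and the bystanders look unmoved by eye. The wrist force was about zero when I handed in.

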